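# Brush off the last tile and shut the dust hood down

## Robot

A 7-joint arm with a two-finger parallel gripper is mounted at the origin on the work surface. World frame = base frame: x ahead of the robot, y to its left, z up, the work surface at z = 0. Lengths are in m, angles in rad, forces in N, time in s.
With the tool pointing down it reaches from about 0.35 to 0.9 m from the base axis. Payload 8.1 kg.
Tool frame: the origin (TCP) lies at the very end of the fingers, on their centre line; the grasp point (between the pads) lies 19 mm behind it (robot.grasp_offset is the distance from the TCP to the grasp point, in m); z points along the fingers, x is the direction in which the jaws open and shut, and the axes are right-handed (so a half turn about z gives the same grasp; the last joint's range is limited). The gripper opens to 85 mm and grips with 20 to 120 N. Pads are 22 mm wide; open, the fingers measure 114 mm over their backs; the gripper's body (76 mm by 85 mm) begins 54 mm behind the grasp point. The pads swing forward as they close: fully open they stand 13 mm farther back than shut.
Start: joints at [1.068, 0.434, 0.025, 1.573, -0.012, 1.134, -0.075], TCP at [0.243, -0.576, 0.231] pointing down, gripper open.
Joint ranges: [-2.62, 2.62], [-0.44, 2.09], [-1.27, 1.32], [0.08, 2.57], [-1.32, 4.46], [0.12, 2], [-2.74, 2.74]. Speed limits (rad/s): [2.22, 2.22, 3.01, 3.01, 3.14, 3.14, 3.14].

## Interface

Orientations are given as a unit quaternion [x, y, z, w].
In Python, from bench import robot gives the robot as it stands.
- The arm moves only by the shell command python3 -m creep 'ROWS' [OPENING] [FORCE]. ROWS is JSON, a list of rows, each a list of 2 entries, a list of its own where there are three numbers: the shift along the tool's x, y, z in m, then the turn about the tool's z in degrees. In form: [[[x, y, z], yaw], ...]. A call has 1 to 8 rows; each row shifts and turns the commanded pose from where the row before left it, along the tool's axes as they then stand; what a row does not reach is not made up. A row lasts 1/10 s, in which the tool goes at most 50 mm and 8.59 degrees, less where a joint would pass 70% of its speed; a pose out of reach is approached as far as the arm can. A call is refused whole if a number of a shift passes 0.05 or a number of a turn 8.59, either way. A call with a gripper value outside its range is refused whole. OPENING is the opening in per cent of the stroke, from 0 (shut) to 100 (fully open), set as the call begins (- or left out, the last holds). The fingers move at their own pace and stop on an object; FORCE is the grip in N (left out, the last holds). Time passes only in rows, so rows that do not move let the fingers close. It gives the time, the measured TCP pose, the force and the opening at its end, in the units of the state.
- robot.sense(): the state, without advancing time (a new reading comes with each control period).
- robot.read_camera(name): name is "scene" or "top" or "wrist"; returns a dict with "img" (420x560x3 uint8, red, green, blue), "z_map" (420x560 float32, m along the optical axis (not along the pixel's ray), 0 where there is no reading), "intrinsics" (3x3 intrinsics, pixels), "R" (3x3) and "t" (3): a world point X has camera coordinates R X + t; the wrist camera has in their place "hand_eye" (4x4, takes a point from camera to tool coordinates, whose origin is the TCP and whose axes are the tool frame's). Camera axes: x right, y down, z forward; pixel columns grow to the right and rows downward; lengths in m; the calibration is good to about 2 mm. A picture is of the moment at which its call begins: read the wrist's pose just before it.
- robot.close_job(): hands the job in, once; it reports no verdict.
The state is a dict: "clock": time; "qpos": joint angles; "joint_vel": joint speeds; "joint_torque": joint torques, N m; "position": TCP position; "ee_rot": TCP orientation; "contact_force": force on the tool from outside, world axes, zero at the start; "torque": the same for the moment, N m; "grip_width": opening from 0.0 (shut) to 1.0 (fully open).
Only numpy, scipy, OpenCV 4.12 (cv2) and the standard library are available. Lean on these libraries where they do the work, as an engineer would, in place of code of your own. Each camera call takes 0.05 s, during which the arm holds its last target. There are 200 camera calls.

## Task

Use the push stick to push the tile lying in the station's lead-in along the guide channel, right through the dust hood, until it is fully home against the end stop; keep the gripper off the tile. Then put the push stick back on the bench clear of the station and turn the fan knob fully anticlockwise to off. Leave the other things on the bench where they are.

Things in the scene. Friction and masses are not known exactly. Their poses are not given: they have to be found in the camera images.
- station: (Sizes in mm.) Brush-off station for tiles, fixed to the bench, turned by up to 0.12 rad. Origin on the bench under the centre of its hood, z up, feed along +y, robot's side -x. Aluminium bed 110 wide, y=-190 to 140, top 15 over the bench. On it two guide rails 14 high, 54 apart, from the lead-in to the end stop. Control box 85 x 95, 50 high, centred at x=-103, y=95, carries the fan knob.
- lead_in (a point): middle of the open mouth of the channel at bed level (x=0, y=-175, z=15 in the station's frame, same axes). Here the guide rails are 90 apart; they close in evenly to 54 at y=-75 and stay parallel from there on.
- hood_in (a point): middle of the hood's entry at bed level (x=0, y=-50, z=15, station's axes). The grey hood with clear lid covers x=-65 to 65, y=-50 to 50 and is 115 high over the bench. A slot 54 wide and 33 high above the bed runs right through it along y; the brushes hanging in it yield and offer no resistance.
- fan_canister (a point): top of the upright fan canister behind the hood, 124 across, 162 high over the bench, at x=150, y=0 in the station's frame; a spigot joins it to the hood.
- stop (a point): middle of the end stop's face at bed level: x=0, y=130, z=15 in the station's frame, same axes. The stop is a rigid bar across the channel, 31 high over the bench.
- tile: the plain fired clay tile to be fed, 50 x 50 x 8, about 40 g, lying flat on the bed in the flared lead-in, up to 0.12 rad askew. Origin at the centre of its underside, z up; its y axis points roughly along the feed. Home against the stop its origin lies 25 short of the stop's face (y=105 in the station's frame).
- stick: wooden push stick, about 75 g, on its flat underside. Slat 250 long (x=-45 to 205), 24 wide (y), 12 thick; upright grip block 40 along x, 22 along y, from the slat up to 70 over the underside, centred on the origin. Origin at the underside below the grip block; x runs along the slat to the pushing end. At the start this points along world +y within 0.15 rad.
- stick_grip (a point): in the grip block, 52 above the stick's underside, where fingers can close on its 22 mm width (along the stick's y); same axes as the stick.
- stick_tip (a point): centre of the stick's flat pushing end, 205 ahead of the origin and 6 above the underside.
- fan_knob (a joint): angle of the fan knob: 0 is the anticlockwise end stop (off), grows clockwise seen from above up to 4.9 rad. Turns stiffly (about 0.03 N m) and stays where it is left. A white line on its bar points at the setting; the long tick on the box is off.
- fan_knob_grip (a point): on the vertical axis of the knob, 87 above the bench, 7 below the top of its bar: the bar is 42 long along this point's x, 14 wide along its y, and stands from 62 to 94 above the bench on a disc 44 across. These axes turn with the knob, the white line towards -x. With the knob off, this x axis lies 0.5 rad clockwise of the station's x axis.
- paddle: dark wooden beating paddle lying flat, 240 long, blade 62 wide, 12 to 14 thick; origin under its handle, x towards the blade. Bystander.
- bowl: small empty fired bowl, 100 across, 45 high. Bystander.
- mug: fired mug, 76 across, 85 high. Bystander.
- tile_stack: stack of four square tiles like the one to be fed, 32 high, beyond the station on the bench. Bystander.
- kiln_post: upright pale kiln prop, 44 across, 65 high. Bystander.
- rib: flat wooden throwing rib, 129 x 34 x 6. Bystander.
- loop_tool: wooden-handled wire loop tool lying on the bench, 176 long. Bystander.
There are look-alikes about, which are no part of the job. Leave any black or turquoise look-alike of the tile alone.

How it is judged:
By the outcome, as a careful person would: the job done as asked, in the order asked, and still so for the second after the job is handed in, with the robot touching nothing.
It also fails if it takes over 67 s, if anything falls off the work surface, if the arm or the gripper's body presses on something with over 40 N, if the wrist force passes 120 N, or if a joint passes its speed limit or range.

## Working session

There is one attempt and no reset: what is moved stays moved. The work goes in short steps, Python scripts to look and compute and a shell command to move; the robot and the scene stay as the last step left them, time stands still between calls to the robot, and variables do not carry over. Pictures are saved under pics/ and viewed, about 8 in all and at most 12, crops included, and the job is handed in when it is done.

```bash
ls; mkdir -p pics; cat > h.py <<'E'
import numpy as np, cv2
from bench import robot
from scipy.spatial.transform import Rotation as Rn
def cam(n):
    s=robot.sense(); c=robot.read_camera(n)
    if n=="wrist":
        T=np.eye(4);T[:3,:3]=Rn.from_quat(s["ee_rot"]).as_matrix();T[:3,3]=s["position"]
        T=T@c["hand_eye"]; c["R"]=T[:3,:3].T; c["t"]=-T[:3,:3].T@T[:3,3]
    return c
def ray(c,uv,z):
    K=c["intrinsics"];R=c["R"];o=-R.T@c["t"]
    d=R.T@np.linalg.solve(K,[uv[0],uv[1],1]); return o+d*(z-o[2])/d[2]
def cloud(c):
    h,w=c["z_map"].shape;u,v=np.meshgrid(np.arange(w),np.arange(h));z=c["z_map"]
    P=np.stack([u*z,v*z,z],-1)@np.linalg.inv(c["intrinsics"]).T
    return (P-c["t"])@c["R"]
def save(c,n): cv2.imwrite("pics/"+n,c["img"][...,::-1])
E
python3 - <<'E'
from h import *
import pickle
for n in("scene","top"):
    c=cam(n);save(c,n+"0.png");pickle.dump(c,open(n+".pkl","wb"));print(n,-c["R"].T@c["t"],c["R"].round(2).tolist(),c["intrinsics"][0])
s=robot.sense();print(s["clock"],s["position"],Rn.from_quat(s["ee_rot"]).as_matrix().round(3).tolist(),s["grip_width"])
E
```

```text
pics
scene [1.53913598 0.08594015 0.84729525] [[-0.13, 0.99, 0.0], [0.58, 0.08, -0.81], [-0.8, -0.1, -0.59]] [383.61222468   0.         277.72767753]
top [ 0.39834135 -0.01507928  1.23734123] [[0.0, -1.0, 0.0], [-0.99, -0.0, -0.15], [0.15, -0.0, -0.99]] [442.02907841   0.         278.55547134]
0.1 [ 0.24305901 -0.57530091  0.23060456] [[0.389, -0.921, -0.001], [-0.921, -0.389, 0.001], [-0.001, 0.0, -1.0]] 1.0006112445157753
```

View pics/top0.png

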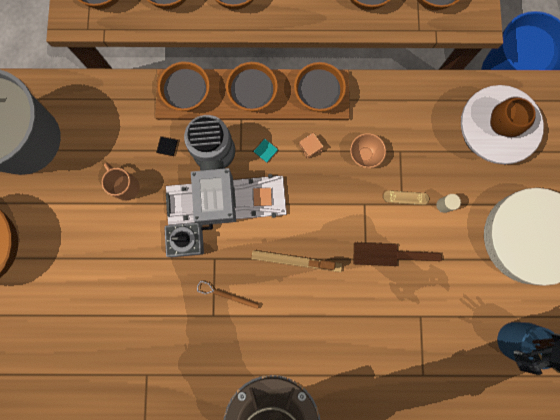

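View pics/scene0.png

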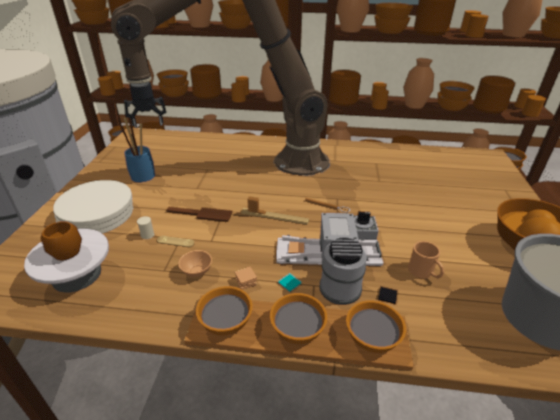

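Top view: the station spans (166–287, 175–255). Square tile candidates:
- orange at (265,197), on the bed in the lead-in
- orange stack at (312,146)
- turquoise at (265,150)
- black at (167,146)

The one at (265,197) is the tile to feed, because it is plain clay and lies in the lead-in. The stick runs from its tip at (252,255) to its tail at (347,268). I'll confirm this in a crop and measure.

```bash
python3 - <<'E'
from h import *
import pickle
c=pickle.load(open("top.pkl","rb"));im=c["img"];P=cloud(c)
cv2.imwrite("pics/crop1.png",cv2.resize(im[165:290,155:355,::-1],None,fx=4,fy=4,interpolation=cv2.INTER_CUBIC))
Z=P[...,2]
def rect(m,z,name):
    n,l,st,ce=cv2.connectedComponentsWithStats(m.astype(np.uint8))
    i=1+np.argmax(st[1:,4]); vv,uu=np.where(l==i)
    W=np.array([ray(c,(u,v),z)[:2] for u,v in zip(uu,vv)])
    r=cv2.minAreaRect((W*1000).astype(np.float32)); print(name,st[i],np.round(r[0],1),np.round(r[1],1),round(r[2],1), "z",np.median(Z[l==i]).round(4)); print(cv2.boxPoints(r).round(0).tolist())
win=np.zeros(Z.shape,bool);win[165:290,155:355]=1
w2=np.zeros_like(win);w2[240:285,245:353]=1
rect(w2&(Z>.007)&(Z<.02),.012,"slat"); rect(w2&(Z>.055),.07,"grip")
rect(win&(Z>.105)&(Z<.125),.115,"hood")
rect(win&(Z>.042)&(Z<.058)&(np.arange(420)[:,None]>215),.05,"box")
rect(win&(Z>.085)&(Z<.1)&(np.arange(420)[:,None]>215)&(np.arange(560)<205),.094,"knobbar")
h=cv2.cvtColor(im,cv2.COLOR_RGB2HSV); w3=np.zeros_like(win);w3[180:215,240:290]=1
rect(w3&(h[...,1]>90)&(h[...,2]>100)&(Z>.012),.023,"tile")
rect(win&(Z>.010)&(Z<.035)&(h[...,1]<70)&(np.arange(420)[:,None]<225),.015,"bed")
w4=np.zeros_like(win);w4[165:230,232:290]=1
print("far", P[120,208].round(3))
E
```

```text
slat [251 249  70  20 575] [438.8 -37.8] [193.   25.4] 81.3 z 0.0126
[[412.0, -131.0], [437.0, -135.0], [466.0, 56.0], [441.0, 60.0]]
grip [320 260  16  10 127] [ 423.2 -145.2] [39.6 21.7] 82.1 z 0.0699
[[410.0, -163.0], [431.0, -166.0], [437.0, -127.0], [415.0, -124.0]]
hood [ 191  168   42   53 1957] [601.2 156.3] [131.4 101. ] 5.4 z 0.114
[[531.0, 200.0], [541.0, 100.0], [671.0, 112.0], [662.0, 213.0]]
box [164 223  42  34 837] [491.  232.8] [ 84.9 110.8] 5.5 z 0.0516
[[443.0, 284.0], [454.0, 174.0], [539.0, 182.0], [528.0, 292.0]]
knobbar [171 235  17   6  97] [490.6 240.2] [13.  41.6] 0.2 z 0.0939
[[484.0, 261.0], [484.0, 219.0], [497.0, 219.0], [497.0, 261.0]]
tile [253 188  19  18 304] [612.   28.8] [50.1 47.7] 4.2 z 0.0236
[[585.0, 51.0], [589.0, 3.0], [639.0, 7.0], [635.0, 54.0]]
bed [ 233  174   53   45 1598] [615.2  37.9] [120.6 142.5] 3.7 z 0.0166
[[550.0, 105.0], [560.0, -37.0], [680.0, -29.0], [671.0, 113.0]]
far [0.785 0.163 0.156]
```

View pics/crop1.png

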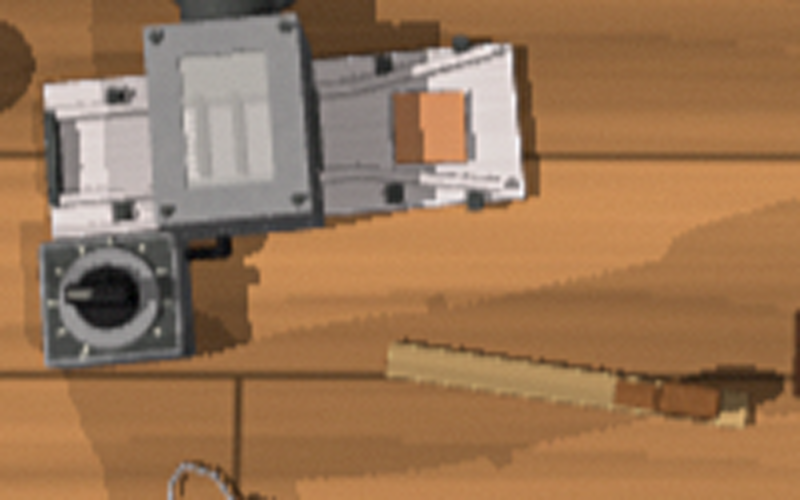

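The crop confirms it: the plain orange tile is at crop (430,127) in the flared mouth. The stick's tip is at crop (390,358) and its grip block at (665,395). The knob's white line points left (+y) from (112,295), with the long tick at (83,350).

Measurements agree with the sizes given:
- Station yaw is +5.4°, and the hood measures 131×101 at z 0.114.
- The knob found at (0.491, 0.240) matches the predicted (0.490, 0.241).
- The knob needs about 67° anticlockwise.

I'll turn the wrist and go above the grip.

```bash
cat > g.py <<'E'
import sys
from h import *
x,y,z,a=map(float,sys.argv[1:5]); s=robot.sense(); M=Rn.from_quat(s["ee_rot"]).as_matrix()
ang=np.degrees(np.arctan2(M[1,0],M[0,0])); d=np.array([x,y,z])-s["position"]
r=np.radians(a);N=np.array([[np.cos(r),np.sin(r),0],[np.sin(r),-np.cos(r),0],[0,0,-1]])
print("t",s["clock"],"pos",np.round(s["position"],4),"ang",ang.round(2),"tiltz",M[:,2].round(3),"turn",round(-(a-ang),2),"shift before turn",(M.T@d).round(4),"after",(N.T@d).round(4),"F",np.round(s["contact_force"],1),"w",round(s["grip_width"],3),"q",np.round(s["qpos"],2))
E
python3 -m creep '[[[0,0,0],-8.4],[[0,0,0],-8.4],[[0,0,0],-8.4],[[0,0,0],-8.4],[[0,0,0],-8.4],[[0,0,0],-8.4],[[0,0,0],-8.2]]' 100 40
python3 -m creep '[[[0.011,-0.045,0],0],[[0.011,-0.045,0],0],[[0.011,-0.045,0],0],[[0.011,-0.045,0],0],[[0.011,-0.045,0],0],[[0.011,-0.045,0],0],[[0.011,-0.045,0],0],[[0.011,-0.045,0],0]]'
python3 g.py 0.4232 -0.1452 0.15 -8.5
```

```text
clock: 0.8
position: [0.2431, -0.5755, 0.2308]
ee_rot: [0.997, -0.071, -0.0, -0.0]
contact_force: [-0.1, -0.7, -0.7]
grip_width: 1.0
clock: 1.6
position: [0.3836, -0.2309, 0.2312]
ee_rot: [0.997, -0.074, -0.0, 0.0]
contact_force: [0.8, -0.1, -0.2]
grip_width: 1.001
t 1.6 pos [ 0.3836 -0.2309  0.2312] ang -8.51 tiltz [-0. -0. -1.] turn -0.01 shift before turn [ 0.0265 -0.0906  0.0812] after [ 0.0265 -0.0906  0.0812] F [ 0.8 -0.1 -0.2] w 1.001 q [ 0.77  0.18 -0.4   1.96  0.08  1.02  0.19]
```

```bash
python3 -m creep '[[[0.013,-0.045,0.02],0],[[0.0135,-0.0456,0.02],0],[[0,0,0],0]]' >/dev/null
python3 - <<'E'
from h import *
c=cam("wrist");save(c,"w1.png");P=cloud(c);Z=P[...,2]
m=((Z>.06)&(Z<.08)).astype(np.uint8);n,l,st,ce=cv2.connectedComponentsWithStats(m)
for i in range(1,n):
    if st[i,4]>200:
        r=cv2.minAreaRect((P[l==i][:,:2]*1000).astype(np.float32));print(st[i],np.round(r[0],1),np.round(r[1],1),round(r[2],1),np.median(Z[l==i]).round(4))
E
python3 g.py 0.4232 -0.1452 0.033 -8.5
```

```text
[ 263  180   30   53 1498] [ 421.4 -144.5] [38.6 21.9] 82.4 0.0697
t 1.95 pos [ 0.4222 -0.1459  0.1913] ang -8.13 tiltz [-0.002  0.002 -1.   ] turn 0.37 shift before turn [ 0.0012 -0.0006  0.1583] after [ 0.0008 -0.0008  0.1583] F [-0.3 -1.4  0.4] w 1.001 q [ 0.61  0.23 -0.47  2.01  0.13  0.93 -0.06]
```

View pics/w1.png

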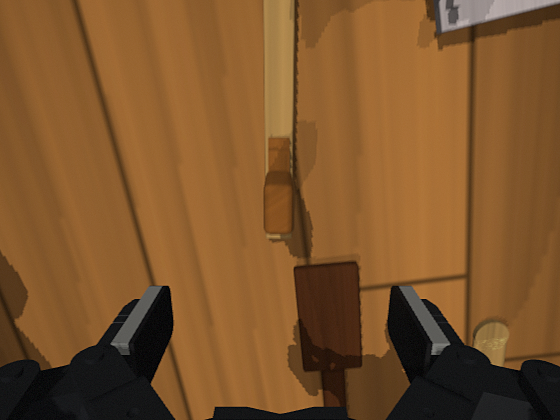

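The wrist view shows the grip block at (278,205), with the slat running up the image and the paddle clear at (328,315). The cloud puts the block at (0.421, −0.1445), 82°, which agrees with the first estimate to 2 mm. I'll go down and grip.

```bash
python3 -m creep '[[[0,0,0.04],0],[[0,0,0.04],0],[[0,0,0.04],0],[[0,0,0.025],0],[[0,0,0.0133],0],[[0,0,0],0]]'
python3 -m creep '[[[0,0,0],0],[[0,0,0],0],[[0,0,0],0],[[0,0,0],0],[[0,0,0],0],[[0,0,0],0],[[0,0,0],0],[[0,0,0],0]]' 0 60
python3 g.py 0.4232 -0.1452 0.033 -8.5
```

```text
clock: 2.55
position: [0.4205, -0.15, 0.0325]
ee_rot: [0.997, -0.075, -0.002, -0.0]
contact_force: [0.3, -0.5, 0.4]
grip_width: 0.999
clock: 3.35
position: [0.4223, -0.1493, 0.0344]
ee_rot: [0.997, -0.074, 0.0, 0.0]
contact_force: [-1.4, -0.3, 6.4]
grip_width: 0.254
t 3.35 pos [ 0.4223 -0.1493  0.0344] ang -8.5 tiltz [ 0. -0. -1.] turn -0.0 shift before turn [ 0.0003 -0.0042  0.0014] after [ 0.0003 -0.0042  0.0014] F [-1.4 -0.3  6.4] w 0.254 q [ 0.51  0.47 -0.37  2.17  0.32  0.54 -0.25]
```

```bash
python3 -m creep '[[[0,0,-0.02],0],[[0,0,-0.03],0],[[0,0,-0.03],0],[[0,0.02,-0.01],0],[[0,0,0],-7],[[0,0,0],-6.9],[[0,0,0],0],[[0,0,0],0]]'
python3 g.py 0.6372 -0.2233 0.124 5.4
```

```text
clock: 4.15
position: [0.4189, -0.1688, 0.1238]
ee_rot: [0.999, 0.045, -0.0, -0.0]
contact_force: [0.0, 0.7, -0.4]
grip_width: 0.248
t 4.15 pos [ 0.4189 -0.1688  0.1238] ang 5.2 tiltz [-0.  0. -1.] turn -0.2 shift before turn [ 2.124e-01  7.400e-02 -2.000e-04] after [ 2.122e-01  7.480e-02 -2.000e-04] F [ 0.   0.7 -0.4] w 0.248 q [ 0.67  0.34 -0.5   2.08  0.23  0.78  0.12]
```

```bash
python3 -m creep '[[[0.025,0.025,0],0],[[0.035,0.025,0],0],[[0.035,0.025,0],0],[[0.035,0,0],0],[[0.035,0,0],0],[[0.03,0,0],0],[[0.0172,0,0],-0.2],[[0,0,0],0]]'
python3 -m creep '[[[0,0,0.02],0],[[0,0,0.02],0],[[0,0,0],0]]'
python3 g.py 0.6372 -0.2233 0.124 5.4
python3 - <<'E'
from h import *
c=cam("top");save(c,"t2.png");P=cloud(c);Z=P[...,2]
cv2.imwrite("pics/t2c.png",cv2.resize(c["img"][150:270,160:400,::-1],None,fx=3.3,fy=3.3,interpolation=cv2.INTER_CUBIC))
h=cv2.cvtColor(c["img"],cv2.COLOR_RGB2HSV)
import pickle;pickle.dump(c,open("t2.pkl","wb"))
for v in range(170,225,6): print(v,(Z[v,270:330:4]*1000).round().astype(int).tolist())
w=cam("wrist");save(w,"w2.png");pickle.dump(w,open("w2.pkl","wb"))
E
```

```text
clock: 4.95
position: [0.6396, -0.2218, 0.1232]
ee_rot: [0.999, 0.049, 0.0, -0.001]
contact_force: [0.8, 0.5, -1.4]
grip_width: 0.25
clock: 5.25
position: [0.6344, -0.2235, 0.081]
ee_rot: [0.999, 0.048, -0.003, -0.001]
contact_force: [-0.7, 0.5, -1.0]
grip_width: 0.249
t 5.25 pos [ 0.6344 -0.2235  0.081 ] ang 5.49 tiltz [-0.006  0.001 -1.   ] turn 0.09 shift before turn [ 0.0026  0.     -0.0431] after [ 0.0029  0.0001 -0.043 ] F [-0.7  0.5 -1. ] w 0.249 q [ 0.51  0.69 -0.41  1.57  0.32  0.95  0.1 ]
170 [5, 0, 3, 2, 4, 3, -1, 0, 4, 3, 0, -3, 0, 0, 0]
176 [20, 14, 18, 15, 1, 2, -2, 0, 1, 3, 1, 2, 2, 3, -1]
182 [14, 15, 15, 14, -3, -1, 0, -1, 1, 2, 5, 2, 1, -4, 0]
188 [24, 1237, 16, 13, 62, 61, 63, 66, 63, 62, 59, 60, 58, 55, 62]
194 [23, 15, 12, 62, 59, 57, 61, 62, 58, 65, 60, 56, 47, 1, 5]
200 [25, 17, 18, 13, 0, 4, 1, -1, -3, 1, 1, 2, 2, 0, 3]
206 [13, 14, 19, 14, -3, -1, 2, 0, 2, -3, 1, 0, 0, 0, -2]
212 [14, 20, 15, 15, 4, -3, 3, -1, -1, 2, 6, 0, -1, 3, 3]
218 [-2, -2, 3, 0, -1, -1, 0, -1, 2, -1, 2, 3, -1, -2, 2]
224 [3, -1, -3, 4, 5, 0, 0, 3, 1, -2, -3, -2, -3, 1, 0]
```

View pics/w2.png

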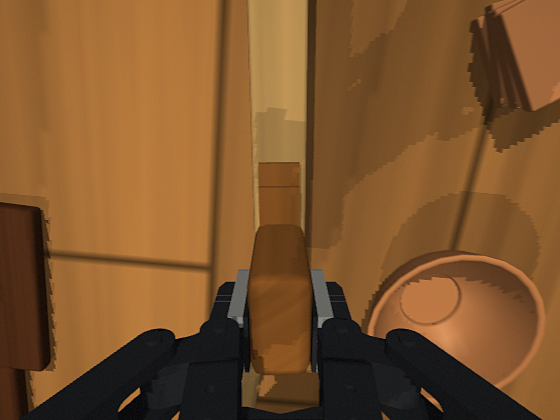

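The wrist view shows the block held squarely at (280,300), with the slat straight ahead. The bowl at (455,320) is clear.

```bash
python3 - <<'E'
from h import *
import pickle
c=pickle.load(open("t2.pkl","rb"));P=cloud(c);Z=P[...,2]
m=(Z>.045)&(Z<.075);m[:,:255]=0;m[:165]=0;m[225:]=0;m[:,400:]=0
n,l,st,ce=cv2.connectedComponentsWithStats(m.astype(np.uint8));i=1+np.argmax(st[1:,4])
Q=P[l==i];r=cv2.minAreaRect((Q[:,:2]*1000).astype(np.float32))
B=cv2.boxPoints(r);print(st[i],r,B.round(1).tolist())
A=np.c_[Q[:,1],Q[:,0],np.ones(len(Q))];print("z fit vs y,x",np.linalg.lstsq(A,Q[:,2],rcond=None)[0], Q[:,1].min(),Q[:,1].max())
o=np.array([601.3,156.2]);a=np.radians(5.4);S=np.array([[np.cos(a),np.sin(a)],[-np.sin(a),np.cos(a)]])
print("box in station",((B-o)@S.T).round(1).tolist(),"TCP",(S@(1000*np.array(robot.sense()["position"][:2])-o)).round(1))
h=cv2.cvtColor(c["img"],cv2.COLOR_RGB2HSV);w=np.zeros(Z.shape,bool);w[180:215,240:290]=1
v,u=np.where(w&(h[...,1]>90)&(h[...,2]>100)&(Z>.012)&(Z<.04));T=np.array([ray(c,q,.023)[:2]*1000 for q in zip(u,v)])
print("tile st",cv2.minAreaRect(((T-o)@S.T).astype(np.float32)))
# bed edges right half incl. rails at far side
for v in (u for u in (236,240,244)):
    col=np.where((Z[165:235,v]>.009)&(Z[165:235,v]<.04))[0]+165
    print(v,[((ray(c,(v,k),.015)[:2]*1000-o)@S.T).round(1).tolist() for k in (col.min()-.5,col.max()+.5)])
E
python3 g.py 0.6372 -0.2233 0.081 5.4
```

```text
[278 183  75  15 648] ((624.937744140625, -115.8703384399414), (25.169870376586914, 200.22219848632812), 5.843491077423096) [[602.2000122070312, -17.600000381469727], [622.5999755859375, -216.6999969482422], [647.5999755859375, -214.1999969482422], [627.2999877929688, -15.0]]
z fit vs y,x [-0.01140301  0.06491769  0.01769267] -0.21659450568638905 -0.015603939328104555
box in station [[-15.4, -173.1], [-13.9, -373.3], [11.3, -373.1], [9.7, -172.9]] TCP [  -0.6 -381.5]
tile st ((-1.8424339294433594, -127.6053466796875), (50.30868148803711, 48.15415954589844), 84.9095687866211)
236 [[54.7, -58.6], [-55.9, -50.1]]
240 [[56.5, -70.1], [-54.1, -61.4]]
244 [[90.1, -84.1], [-55.1, -72.5]]
t 5.35 pos [ 0.6366 -0.2237  0.084 ] ang 5.53 tiltz [-0.001  0.    -1.   ] turn 0.13 shift before turn [ 0.0006 -0.0003  0.003 ] after [ 0.0006 -0.0003  0.003 ] F [ 0.  -0.  -0.3] w 0.25 q [ 0.52  0.69 -0.41  1.56  0.32  0.95  0.1 ]
```

```bash
python3 -m creep '[[[0.001,0,0.012],0],[[0.001,0,0.012],0],[[0,0,0.006],0],[[0,0,0.003],0],[[0,0,0],0],[[0,0,0],0]]'
python3 -m creep '[[[0,-0.01,0],0],[[0,-0.01,0],0],[[0,-0.01,0],0],[[0,-0.01,0],0],[[0,-0.01,0],0],[[0,0,0],0],[[0,0,0],0]]'
python3 g.py 0.6372 -0.2233 0.05 5.4
python3 - <<'E'
from h import *
c=cam("top");save(c,"t3.png")
cv2.imwrite("pics/t3c.png",cv2.resize(c["img"][160:235,160:350,::-1],None,fx=4,fy=4,interpolation=cv2.INTER_CUBIC))
E
```

```text
clock: 5.95
position: [0.6396, -0.2234, 0.0512]
ee_rot: [0.999, 0.049, 0.0, 0.0]
contact_force: [0.1, -0.3, 0.6]
grip_width: 0.251
clock: 6.65
position: [0.6345, -0.1733, 0.051]
ee_rot: [0.999, 0.049, -0.0, 0.0]
contact_force: [0.3, -0.3, -1.3]
grip_width: 0.25
t 6.65 pos [ 0.6345 -0.1733  0.051 ] ang 5.65 tiltz [-0. -0. -1.] turn 0.25 shift before turn [-0.0023  0.05    0.001 ] after [-0.0021  0.05    0.001 ] F [ 0.3 -0.3 -1.3] w 0.25 q [ 0.44  0.71 -0.4   1.64  0.34  0.87  0.01]
```

View pics/t3c.png

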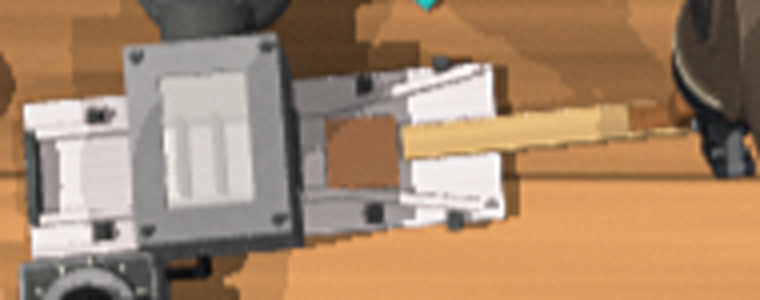

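Contact is made: the tip at crop (403,141) touches the tile at (362,152), which has started moving. Its offset in the channel still needs checking.

```bash
cat > st.py <<'E'
from h import *
o=np.array([601.3,156.2]);a=np.radians(5.4);S=np.array([[np.cos(a),np.sin(a)],[-np.sin(a),np.cos(a)]])
def st(c,uv,z): return S@(ray(c,uv,z)[:2]*1000-o)
E
python3 - <<'E'
from st import *
c=cam("top")
f=lambda x,y,z:st(c,(160+(x+.5)/4-.5,160+(y+.5)/4-.5),z).round(1).tolist()
for n,x,y,z in [("tile",327,118,.023),("tile",402,118,.023),("tile",398,187,.023),("tile",327,186,.023),("tip",400,125,.029),("tip",404,158,.029),("slat",600,106,.03),("slat",600,142,.03),("railR top",325,117,.029),("railL",315,192,.029),("hood",273,35,.115),("hood",300,245,.115),("hood",125,46,.115),("bedend",490,64,.015),("bedend",505,218,.015)]: print(n,f(x,y,z))
E
```

```text
tile [24.2, -72.1]
tile [19.4, -124.2]
tile [-28.9, -117.3]
tile [-23.8, -68.3]
tip [13.4, -122.6]
tip [-10.0, -123.4]
slat [14.0, -262.3]
slat [-11.3, -259.7]
railR top [23.8, -71.1]
railL [-28.2, -60.1]
hood [63.7, -47.4]
hood [-74.9, -54.4]
hood [65.2, 48.8]
bedend [54.0, -189.3]
bedend [-56.3, -189.6]
```

The tip is within 2 mm of the channel centre, and the tile is about 5° askew, within its play. I'll push on and watch the force.

```bash
python3 -m creep '[[[0,-0.01,0],0],[[0,-0.01,0],0],[[0,-0.01,0],0],[[0,-0.01,0],0],[[0,-0.01,0],0],[[0,-0.01,0],0],[[0,-0.01,0],0],[[0,-0.01,0],0]]'
python3 -m creep '[[[0,-0.01,0],0],[[0,-0.01,0],0],[[0,-0.01,0],0],[[0,-0.01,0],0],[[0,-0.01,0],0],[[0,-0.01,0],0],[[0,-0.01,0],0],[[0,-0.01,0],0]]'
python3 g.py 0.6372 -0.2233 0.05 5.4
python3 - <<'E'
from st import *
c=cam("top")
cv2.imwrite("pics/t4c.png",cv2.resize(c["img"][160:235,160:350,::-1],None,fx=4,fy=4,interpolation=cv2.INTER_CUBIC))
p=1000*np.array(robot.sense()["position"][:2]);print("TCP station",(S@(p-o)).round(1))
E
```

```text
clock: 7.55
position: [0.6267, -0.0931, 0.051]
ee_rot: [0.999, 0.049, 0.0, 0.0]
contact_force: [0.0, -0.8, -1.4]
grip_width: 0.252
clock: 8.35
position: [0.6189, -0.0136, 0.051]
ee_rot: [0.999, 0.049, 0.0, 0.0]
contact_force: [0.8, 0.4, -0.7]
grip_width: 0.252
t 8.35 pos [ 0.6189 -0.0136  0.051 ] ang 5.6 tiltz [ 0. -0. -1.] turn 0.2 shift before turn [-0.0022  0.2105  0.001 ] after [-0.0015  0.2105  0.001 ] F [ 0.8  0.4 -0.7] w 0.252 q [ 0.21  0.66 -0.4   1.74  0.34  0.81 -0.26]
TCP station [   1.6 -168.1]
```

View pics/t4c.png

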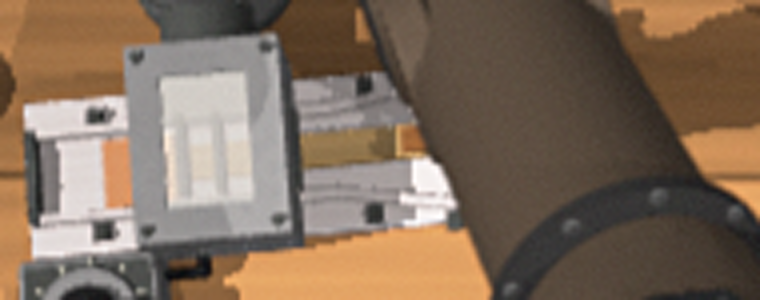

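The tile is emerging at crop (118,170) and about 40 mm remains. I'll slow down for the stop.

```bash
python3 -m creep '[[[0,-0.01,0],0],[[0,-0.01,0],0],[[0,-0.008,0],0],[[0,-0.004,0],0],[[0,-0.003,0],0],[[0,0,0],0]]'
python3 -m creep '[[[0,-0.002,0],0],[[0,-0.002,0],0]]'
python3 -m creep '[[[0,-0.002,0],0],[[0,0,0],0]]'
python3 - <<'E'
from st import *
c=cam("top")
cv2.imwrite("pics/t5c.png",cv2.resize(c["img"][170:235,160:220,::-1],None,fx=8,fy=8,interpolation=cv2.INTER_CUBIC))
p=1000*np.array(robot.sense()["position"][:2]);print("TCP station",(S@(p-o)).round(1))
h=cv2.cvtColor(c["img"],cv2.COLOR_RGB2HSV);m=(h[...,1]>100)&(h[...,2]>100);m[:,:172]=0;m[:,200:]=0;m[:180]=0;m[217:]=0
n,l,s_,ce=cv2.connectedComponentsWithStats(m.astype(np.uint8));i=1+np.argmax(s_[1:,4]);v,u=np.where(l==i)
T=np.array([st(c,q,.023) for q in zip(u,v)]);print(s_[i],T.min(0),T.max(0))
E
```

```text
clock: 9.0
position: [0.6155, 0.0208, 0.051]
ee_rot: [0.999, 0.049, -0.0, -0.0]
contact_force: [0.8, -0.4, -0.6]
grip_width: 0.244
clock: 9.2
position: [0.6152, 0.024, 0.0509]
ee_rot: [0.999, 0.049, -0.0, 0.0]
contact_force: [-0.1, 0.1, -1.0]
grip_width: 0.25
clock: 9.4
position: [0.6149, 0.0267, 0.051]
ee_rot: [0.999, 0.049, 0.0, -0.0]
contact_force: [-0.3, -0.4, -1.7]
grip_width: 0.25
TCP station [   1.4 -130.3]
[172 195  21  18 311] [-24.47484963  67.75503566] [ 22.27269727 124.52327585]
```

```bash
for i in 1; do python3 -m creep '[[[0,-0.002,0],0],[[0,0,0],0]]' | sed -n 2,4p
python3 -m creep '[[[0,-0.002,0],0],[[0,0,0],0]]'| sed -n 2,4p; python3 -m creep '[[[0,-0.002,0],0],[[0,0,0],0]]'| sed -n 2,4p; done
```

```text
position: [0.6147, 0.0287, 0.051]
ee_rot: [0.999, 0.049, 0.0, -0.0]
contact_force: [0.1, -0.0, -0.8]
position: [0.6146, 0.0293, 0.051]
ee_rot: [0.999, 0.049, -0.0, 0.001]
contact_force: [-1.3, -4.0, 0.1]
position: [0.6145, 0.0294, 0.0511]
ee_rot: [0.999, 0.048, -0.0, 0.002]
contact_force: [-0.3, -8.8, 2.4]
```

The force built up to 9 N with no further motion, at TCP y_s −127.6. That puts the tip at +80, exactly where it should be with the tile home. I'll withdraw straight back and check.

```bash
python3 -m creep '[[[0,0.01,0],0],[[0,0.02,0],0],[[0,0.03,0],0],[[0,0.03,0],0],[[0,0.03,0],0],[[0,0.03,0],0],[[0,0.03,0],0],[[0,0.03,0],0]]' | sed -n 1,4p
python3 -m creep '[[[0,0.03,0],0],[[0,0.02,0],0],[[0,0.01,0],0],[[0,0,0],0],[[0,0,-0.03],0],[[0,0,-0.04],0],[[0,0,0],0],[[0,0,0],0]]'
python3 - <<'E'
from st import *
c=cam("top");b=cam("scene")
A=cv2.resize(c["img"][165:265,155:255],None,fx=4,fy=4,interpolation=cv2.INTER_CUBIC)
B=cv2.resize(b["img"][210:310,270:395],None,fx=3.2,fy=4,interpolation=cv2.INTER_CUBIC)
cv2.imwrite("pics/t6.png",np.hstack([A,B])[...,::-1])
E
python3 g.py 0.4223 -0.1493 0.12 -8.5
```

```text
clock: 10.85
position: [0.635, -0.1776, 0.0509]
ee_rot: [0.999, 0.049, 0.0, -0.0]
contact_force: [0.2, 0.4, -1.5]
clock: 11.65
position: [0.6417, -0.2342, 0.1223]
ee_rot: [0.999, 0.05, 0.001, -0.0]
contact_force: [-0.6, -0.2, -1.5]
grip_width: 0.245
t 11.75 pos [ 0.6402 -0.2348  0.1202] ang 5.7 tiltz [-0.001  0.001 -1.   ] turn 14.2 shift before turn [-0.2084 -0.1067  0.0005] after [-2.282e-01 -5.230e-02  2.000e-04] F [-0.7  0.1 -0.9] w 0.247 q [ 0.53  0.67 -0.42  1.51  0.3   1.03  0.13]
```

View pics/t6.png

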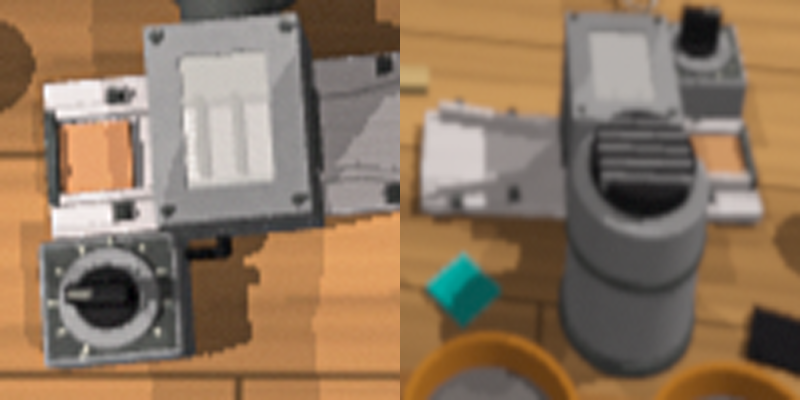

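The tile sits square at crop (97,155), against the dark stop at (52,155). Now the stick goes back to its old place.

```bash
python3 - <<'E'
from st import *
c=cam("top")
for p in [(62,125),(62,192),(131,122),(133,188)]: print(st(c,(155+(p[0]+.5)/4-.5,165+(p[1]+.5)/4-.5),.023).round(1))
E
python3 -m creep '[[[-0.025,-0.01,0],0],[[-0.035,-0.02,0],0],[[-0.035,-0.02,0],0],[[-0.035,-0.02,0],0],[[-0.035,-0.02,0],0],[[-0.03,-0.0167,0],0],[[-0.0134,0,0],0],[[0,0,0],0]]' >/dev/null
python3 -m creep '[[[0,0,0],7.1],[[0,0,0],7.1],[[0,0,0.025],0],[[0,0,0.025],0],[[0,0,0.01],0],[[0,0,0],0],[[0,0,0],0]]'
python3 g.py 0.4223 -0.1493 0.0344 -8.5
```

```text
[ 23.1 127.2]
[-24.  129.8]
[20.9 79.2]
[-25.7  80.7]
clock: 13.3
position: [0.4236, -0.1505, 0.0613]
ee_rot: [0.997, -0.075, 0.0, -0.0]
contact_force: [1.2, -1.0, -0.9]
grip_width: 0.246
t 13.3 pos [ 0.4236 -0.1505  0.0613] ang -8.59 tiltz [ 0.  0. -1.] turn -0.09 shift before turn [-0.0015 -0.001   0.0269] after [-0.0015 -0.001   0.0269] F [ 1.2 -1.  -0.9] w 0.246 q [ 0.54  0.43 -0.4   2.15  0.29  0.61 -0.22]
```

The tile runs from y_s ≈ 79–81 to 127–130, so it is home within measuring error. Lower and release.

```bash
python3 -m creep '[[[-0.001,0,0.012],0],[[0,0,0.008],0],[[0,0,0.004],0],[[0,0,0.002],0],[[0,0,0],0],[[0,0,0],0]]'
python3 -m creep '[[[0,0,0],0],[[0,0,0],0],[[0,0,0],0],[[0,0,0],0],[[0,0,0],0],[[0,0,0],0]]' 70
python3 -m creep '[[[0,0,-0.02],0],[[0,0,-0.03],0],[[0,0,-0.04],0],[[0,0,-0.04],0],[[0,0,-0.02],0],[[0,0,0],0],[[0,0,0],0]]'
python3 g.py 0.4905 0.240 0.18 0
```

```text
clock: 13.9
position: [0.4221, -0.1504, 0.0353]
ee_rot: [0.997, -0.075, 0.0, 0.0]
contact_force: [0.2, -0.3, -0.1]
grip_width: 0.253
clock: 14.5
position: [0.4219, -0.1503, 0.035]
ee_rot: [0.997, -0.075, 0.0, 0.0]
contact_force: [0.2, 0.5, -0.1]
grip_width: 0.7
clock: 15.2
position: [0.4218, -0.1505, 0.1849]
ee_rot: [0.997, -0.075, 0.0, 0.0]
contact_force: [-0.1, 0.3, -1.5]
grip_width: 0.697
t 15.2 pos [ 0.4218 -0.1505  0.1849] ang -8.61 tiltz [ 0.    -0.001 -1.   ] turn -8.61 shift before turn [ 0.0095 -0.3964  0.0047] after [ 0.0687 -0.3905  0.0049] F [-0.1  0.3 -1.5] w 0.697 q [ 0.63  0.24 -0.48  2.02  0.14  0.91 -0.08]
```

```bash
python3 -m creep '[[[0.001,-0.025,0],0],[[0.001,-0.045,0],0],[[0.001,-0.045,0],0],[[0.001,-0.045,0],0],[[0.001,-0.045,0],0],[[0.001,-0.045,0],0],[[0.001,-0.045,0],0],[[0.002,-0.045,0],0]]' >/dev/null
python3 -m creep '[[[0,-0.036,0],0],[[0,-0.02,0],0],[[0,0,0],-8.5],[[0,0,0],0],[[0,0,0],0]]' >/dev/null
python3 - <<'E'
from h import *
c=cam("wrist");save(c,"w3.png");P=cloud(c);Z=P[...,2]
m=((Z>.085)&(Z<.102)&(P[...,0]<.53)).astype(np.uint8);n,l,st,ce=cv2.connectedComponentsWithStats(m)
for i in range(1,n):
    if st[i,4]>200:
        r=cv2.minAreaRect((P[l==i][:,:2]*1000).astype(np.float32));print(st[i],np.round(r[0],1),np.round(r[1],1),round(r[2],1),np.median(Z[l==i]).round(4))
E
python3 g.py 0.4905 0.240 0.068 0
```

```text
[ 267  181   22   63 1311] [488.5 242. ] [42.2 13.9] 89.9 0.094
t 16.55 pos [0.4897 0.2389 0.184 ] ang -0.35 tiltz [-0.002 -0.001 -1.   ] turn -0.35 shift before turn [ 0.001  -0.0012  0.116 ] after [ 0.0008 -0.0011  0.116 ] F [-0.9  0.6 -0.3] w 0.696 q [-0.08  0.43 -0.64  1.79  0.3   1.02 -0.84]
```

View pics/w3.png

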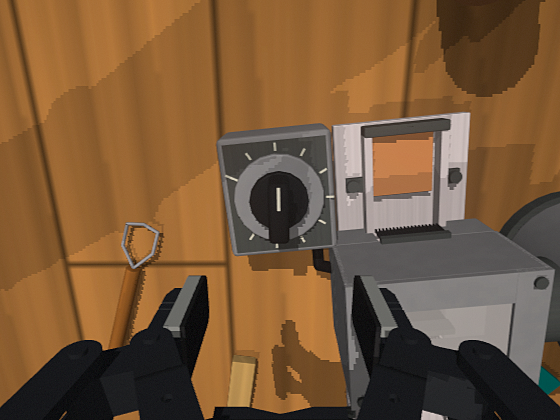

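The wrist view shows the knob bar at (278,205) with its line pointing up (+y). The off tick is at the left, at (232,178), about 67° anticlockwise. The tile at (405,163) sits against the stop bar at (405,130). I'll go down, grip and turn.

```bash
python3 -m creep '[[[0,-0.002,0.04],0],[[0,0,0.04],0],[[0,0,0.02],-0.4],[[0,0,0.016],0],[[0,0,0],0],[[0,0,0],0]]'
python3 -m creep '[[[0,0,0],0],[[0,0,0],0],[[0,0,0],0],[[0,0,0],0],[[0,0,0],0],[[0,0,0],0]]' 0 60
python3 -m creep '[[[0,0,0],-5],[[0,0,0],-8],[[0,0,0],-8],[[0,0,0],-8],[[0,0,0],-8],[[0,0,0],-8],[[0,0,0],-8],[[0,0,0],0]]'
python3 g.py 0.4905 0.240 0.068 67; python3 -c "
from bench import robot;print(robot.sense()['torque'])"
```

```text
clock: 17.15
position: [0.4901, 0.2415, 0.0692]
ee_rot: [1.0, 0.002, -0.0, 0.0]
contact_force: [-0.5, -0.6, 0.9]
grip_width: 0.7
clock: 17.75
position: [0.4885, 0.2421, 0.0699]
ee_rot: [1.0, 0.003, -0.001, 0.0]
contact_force: [-8.0, -2.4, 12.4]
grip_width: 0.147
clock: 18.55
position: [0.4882, 0.242, 0.0699]
ee_rot: [0.892, 0.451, -0.001, -0.0]
contact_force: [-9.3, -3.0, 14.9]
grip_width: 0.15
t 18.55 pos [0.4882 0.242  0.0699] ang 53.63 tiltz [-0.002 -0.001 -1.   ] turn -13.37 shift before turn [-0.0003  0.003   0.0018] after [-0.001   0.0029  0.0019] F [-9.3 -3.  14.9] w 0.15 q [ 0.    0.64 -0.81  1.89  0.6   0.87 -0.17]
[-0.4099867   2.05228832  0.03957267]
```

```bash
T='from bench import robot;from scipy.spatial.transform import Rotation as R;import numpy as np;s=robot.sense();M=R.from_quat(s["ee_rot"]).as_matrix();print(np.degrees(np.arctan2(M[1,0],M[0,0])).round(2),np.round(s["torque"],2))'
python3 -m creep '[[[0,0,0],-6],[[0,0,0],-4],[[0,0,0],0],[[0,0,0],0]]'>/dev/null; python3 -c "$T"
python3 -m creep '[[[0,0,0],-2],[[0,0,0],0],[[0,0,0],0]]'>/dev/null; python3 -c "$T"
python3 -m creep '[[[0,0,0],-2],[[0,0,0],0],[[0,0,0],0]]'>/dev/null; python3 -c "$T"
python3 -m creep '[[[0,0,0],-2],[[0,0,0],0],[[0,0,0],0]]'>/dev/null; python3 -c "$T"
```

```text
63.35 [-0.48  2.04  0.07]
65.36 [-0.48  2.07  0.05]
67.29 [-0.41  2.1  -0.46]
69.18 [-0.3   2.26 -1.45]
```

The reaction torque rises sharply from about 66.8°, exactly the predicted off stop. I'll relax to a light preload, release, lift and check.

```bash
python3 -m creep '[[[0,0,0],2],[[0,0,0],0],[[0,0,0],0]]'>/dev/null
python3 -m creep '[[[0,0,0],0],[[0,0,0],0],[[0,0,0],0],[[0,0,0],0],[[0,0,0],0]]' 55
python3 -m creep '[[[0,0,-0.02],0],[[0,0,-0.04],0],[[0,0,-0.04],0],[[0,0,-0.04],0],[[0,0,0],0],[[0,0,0],0]]'
python3 -m creep '[[[-0.01,0.03,0],0],[[-0.02,0.04,0],0],[[-0.02,0.04,0],0],[[-0.02,0.04,0],0],[[-0.02,0.03,0],0],[[0,0,0],0],[[0,0,0],0]]'
python3 - <<'E'
from st import *
c=cam("top");P=cloud(c);Z=P[...,2]
cv2.imwrite("pics/f1.png",cv2.resize(c["img"][120:300,140:370,::-1],None,fx=3.3,fy=3.3,interpolation=cv2.INTER_CUBIC))
m=(Z>.085)&(Z<.1);m[:215]=0;m[:,205:]=0;m[262:]=0;m[:,:160]=0
v,u=np.where(m);W=np.array([ray(c,q,.094)[:2]*1000 for q in zip(u,v)]).astype(np.float32)
r=cv2.minAreaRect(W) if len(W) else None;print("knob",r,"expect x axis",5.4-28.65)
E
```

```text
clock: 20.65
position: [0.4902, 0.2418, 0.0689]
ee_rot: [0.832, 0.554, 0.0, 0.0]
contact_force: [0.3, -0.0, -0.6]
grip_width: 0.551
clock: 21.25
position: [0.4905, 0.2419, 0.2096]
ee_rot: [0.833, 0.554, 0.001, 0.0]
contact_force: [1.1, -0.7, -1.1]
grip_width: 0.551
clock: 21.95
position: [0.6209, 0.0882, 0.2069]
ee_rot: [0.833, 0.553, -0.001, -0.001]
contact_force: [-0.2, 1.1, 0.6]
grip_width: 0.551
knob ((509.6518859863281, 220.31773376464844), (25.47246742248535, 96.24726867675781), 43.75071716308594) expect x axis -23.25
```

View pics/f1.png

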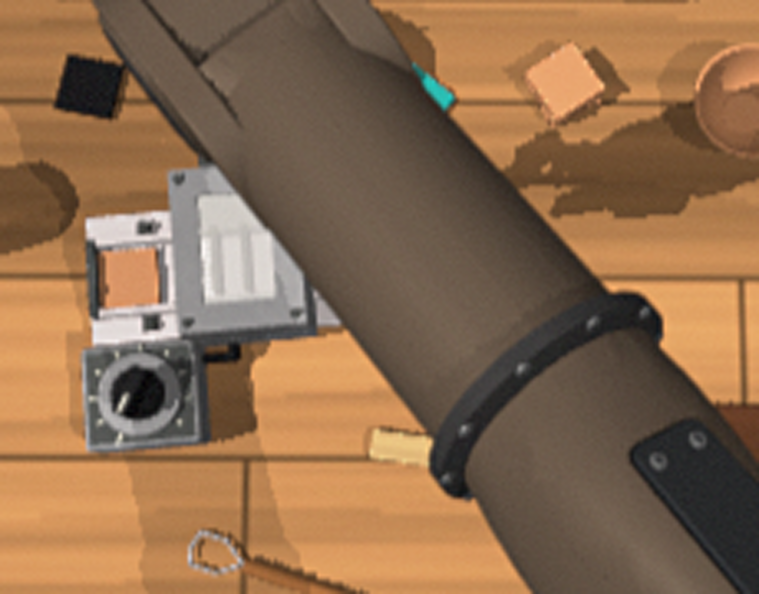

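The line now points down-left, from (140,392) towards the long tick at (115,437), and the tile is still home at (130,277). The arm hides the stick, so I'll clear it for a final check.

```bash
python3 -m creep '[[[0.01,-0.02,0],0],[[0.02,-0.04,0],0],[[0.02,-0.04,0],0],[[0.02,-0.04,0],0],[[0.02,-0.04,0],0],[[0.02,-0.04,0],0],[[0.02,-0.04,0],0],[[0.02,-0.04,0],0]]'
python3 -m creep '[[[0.02,0,0],0],[[0.02,0,0],0],[[0.02,0,0],0],[[0.02,0,0],0],[[0,0,0],0],[[0,0,0],0]]'
python3 - <<'E'
from st import *
c=cam("top");P=cloud(c);Z=P[...,2]
cv2.imwrite("pics/f2.png",cv2.resize(c["img"][120:300,140:370,::-1],None,fx=3.3,fy=3.3,interpolation=cv2.INTER_CUBIC))
def rect(m,z,box,nm):
    w=np.zeros(Z.shape,bool);w[box[0]:box[1],box[2]:box[3]]=1;v,u=np.where(w&m)
    if len(u):
        W=np.array([ray(c,q,z)[:2]*1000 for q in zip(u,v)]).astype(np.float32);r=cv2.minAreaRect(W);print(nm,len(u),np.round(r[0],1),np.round(r[1],1),round(r[2],1))
rect((Z>.085)&(Z<.1),.094,(222,256,166,200),"knob")
rect((Z>.06)&(Z<.08),.07,(250,285,310,350),"grip");rect((Z>.007)&(Z<.02),.012,(240,285,245,320),"slat")
E
```

```text
clock: 22.8
position: [0.3994, 0.3452, 0.2088]
ee_rot: [0.832, 0.555, -0.0, 0.0]
contact_force: [0.7, 0.5, -0.8]
grip_width: 0.551
clock: 23.4
position: [0.4316, 0.4179, 0.2085]
ee_rot: [0.832, 0.555, -0.001, -0.0]
contact_force: [0.2, -0.1, 0.3]
grip_width: 0.553
knob 93 [490.2 240.5] [15.1 40.4] 68.6
grip 124 [ 424.9 -146.4] [39.6 21.8] 82.1
slat 583 [440.  -36.9] [ 69.1 182.8] 7.4
```

View pics/f2.png

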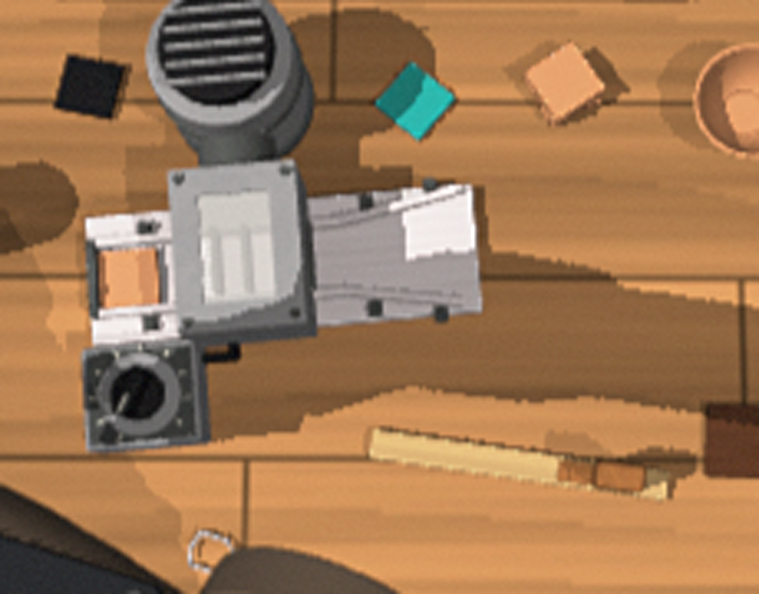

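Final top view: the tile is home at (130,277), the knob line points at the off tick, and the stick lies flat at (370–670, 440–490), clear of the station. The bystanders haven't moved. Handing in.

```bash
python3 -c "
from bench import robot;print(robot.close_job(),robot.sense()['clock'])"
```

```text
the job is handed in; nothing more can be done
the job is handed in; nothing more can be done
```

I did all three parts in the order asked and handed the job in at about 23.5 s of the 67 s allowed. The judging gave no verdict.

- **Tile:** I pushed it with the stick through the hood until the force rose to about 9 N and it moved no further. The stick tip was then at 80 mm in the station's frame, as it should be with the tile home. The camera puts the tile's ends at about 79–81 mm and 127–130 mm, against an expected 80 and 130. The gripper never touched the tile.
- **Stick:** It is flat on the bench within about 2 mm of where it started, clear of the station.
- **Knob:** I turned it about 67° anticlockwise, to where the torque rose sharply at the off stop I had predicted. The last coarse camera fit reads about 2° away from the expected off angle. I put that down to pixel noise, since the torque showed the stop.
- **Other things:** Those visible in the last picture look unmoved; it did not cover the mug, rib or kiln post, and the arm hid part of the loop tool. The arm ended clear of everything.

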